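# Turn the organiser to bring the jar to the gap

## Robot

A 6-joint arm with a two-finger parallel gripper is mounted at the origin on the work surface. World frame = base frame: x ahead of the robot, y to its left, z up, the work surface at z = 0. Lengths are in mm, angles in rad, forces in N, time in s.
With the tool pointing down it reaches from about 425 to 925 mm from the base axis. Payload 12.5 kg.
Tool frame: the origin (TCP) lies at the very end of the fingers, on their centre line; the grasp point (between the pads) lies 19 mm behind it; z points along the fingers, y is the line along which they close (so a half turn about z gives the same grasp; the last joint's range is limited). The gripper opens to 85 mm and grips with 20 to 120 N. Pads are 22 mm wide; open, the fingers measure 114 mm over their backs; the gripper's body (76 mm by 85 mm) begins 54 mm behind the grasp point. The pads swing forward as they close: fully open they stand 13 mm farther back than shut.
Start: joints at [-0.106, 0.491, 1.559, -0, 1.092, -0.106], TCP at [625.016, 0.021, 231.327] pointing down, gripper open.
Joint ranges: [-3.1, 3.1], [-0.84, 2.19], [0.05, 2.79], [-1.13, 4.28], [0.06, 2.93], [-2.69, 2.69]. Speed limits (rad/s): [2.22, 2.22, 2.79, 3.14, 3.14, 3.14].

## Interface

Orientations are given as a rotation vector (axis times angle).
In Python, from bench import * gives the robot as it stands. Calls block until the motion is done:
- movep(position, orientation): joint-space move of the TCP to a pose.
- move_l(position, rotation=None, feed=150): straight line of the TCP; rotation=None keeps the orientation; feed is the mean speed in mm/s.
- set_joints(angles): joint-space move.
- release() and gripper_close(squeeze=None): open the fingers fully, or close them until they stop; squeeze is the grip in N (None keeps the last).
- hold(seconds).
- inverse_kinematics(position, orientation): joint angles nearest the present ones, or None.
- get_obs(): the state.
- get_image(name): name is "scene" or "side" or "wrist"; returns a dict with "frame" (384x512x3 uint8, blue, green, red), "z_map" (384x512 float32, mm along the optical axis (not along the pixel's ray), 0 where there is no reading), "fx", "fy", "cx", "cy" (pixels), "distortion" ([k1, k2, p1, p2, k3] as OpenCV has them; the pictures are not rectified), "origin" and "attitude" of the camera in the world. Camera axes: x right, y up, looking along -z (the intrinsics and any distortion apply to the point x, -y, -z); pixel columns grow to the right and rows downward; lengths in mm; the calibration is good to about 2 mm. A picture is of the moment at which its call begins.
A pose or a line that the arm cannot do raises MotionError and nothing moves.
- sign_off(): hands the job in; it is judged then, once.
The state is a dict: "clock": time; "joint_pos": joint angles; "joint_vel": joint speeds; "effort": joint torques, N m; "tool_pos": TCP position; "tcp_rot": TCP orientation; "ft_force": force on the tool from outside, world axes, zero at the start; "torque": the same for the moment, N m; "grip_width": finger opening in mm; "grip_force": force on a finger pad.
Only numpy, scipy, OpenCV 4.12 (cv2) and the standard library are available. Lean on these libraries where they do the work, as an engineer would, in place of code of your own. Each camera call takes 0.05 s, during which the arm holds its last target. There are 200 camera calls.

## Task

Turn the plastic turntable organiser, by gently pushing one of its blue upright dividers with a fingertip, until the glass jar riding on it stands in the middle of the gap in the grey fence, in line with the yellow tab, then leave it at rest there. Do not grip or lift anything, do not touch the jar or the white ramekin (both must ride round upright in their bays), and leave the measuring spoon and the lint roller on the ledge undisturbed.

Things in the scene. Friction and masses are not known exactly. Their poses are not given: they have to be found in the camera images.
- tray: Fixed grey round plastic holder, 314 mm across. Origin at its centre on the ledge (z = 0), which lies on the turntable's axis; z up. Low fence: mid-line radius 154 mm, 6 mm thick, top 42 mm above the ledge, all round except one 50-degree gap centred on the tray's own -x direction. A low yellow tab (40 x 22 mm, 11 mm high) sticks out radially at the gap's middle, 152 to 192 mm from the centre along -x.
- turntable: White plastic disc, 284 mm across and 14 mm thick, turning freely either way about the tray's vertical axis (at least 6 rad each way from the start); about 0.15 N m of friction, no spring, no detents: it stays where it is left and coasts only a few degrees. Origin on the axis at the underside of the disc, 12 mm above the ledge; its top is 26 mm above the ledge. Its z is up; its x axis runs along one divider.
- dividers: The three blue upright dividers (spokes) moulded onto the disc, at 0, 120 and 240 degrees counter-clockwise from the turntable's x axis, each 6 mm thick, from the hub (28 mm diameter) out to 130 mm radius, rising 50 mm above the disc (top 76 mm above the ledge). They part the disc in three equal bays. Origin on the axis on the disc's top.
- empty_bay (a point): Point on the disc's top in the middle of the one empty bay, 85 mm from the axis, half-way (60 degrees) between the two dividers that bound this bay; turns with the disc. A fingertip lowered here can push either divider, so either way round.
- jar_mid (a point): Centre, half-way up, of the loose green glass jar with an aluminium twist cap, 52 mm diameter, 62 mm tall, about 0.2 kg, standing near the middle of one bay about 85 mm from the axis (centre 57 mm above the ledge). It rides with the disc.
- jar: The same jar; origin at the centre of its underside, z up along its axis.
- ramekin_mid (a point): Centre, half-way up, of the loose white ceramic ramekin, 66 mm diameter, 38 mm tall, standing in another bay about 85 mm from the axis (centre 45 mm above the ledge). It rides with the disc.
- ramekin: The same ramekin; origin at the centre of its underside, z up.
- spoon_grip (a point): Handle of the loose steel measuring spoon, 140 mm long, lying on the ledge outside the tray. Leave alone.
- lint_mid (a point): Loose lint roller lying on the ledge outside the tray, 193 mm long, white roll 48 mm diameter and blue handle; the point is on its axis where the handle meets the roll. Leave alone.
Things that resemble listed ones, but are neither listed nor needed, are in the scene too. What is shaped like the ramekin but black or orange is not meant.

How it is judged:
By the outcome, as a careful person would: the job done as asked, in the order asked, and still so for the second after the job is handed in, with the robot touching nothing.
It also fails if it takes over 48 s, if anything falls off the work surface, if the arm or the gripper's body presses on something with over 40 N, if the wrist force passes 120 N, or if a joint passes its speed limit or range.

## Working session

There is one attempt and no reset: what is moved stays moved. The work goes in short steps, each a Python script; the robot and the scene stay as the last script left them, time stands still between calls to the robot, and variables do not carry over. Pictures are saved under pics/ and viewed, at most 10 in all, crops included, and the job is handed in when it is done.

```bash
mkdir -p pics; cat > h.py <<'E'
from bench import *
import numpy as np, cv2
from scipy.spatial.transform import Rotation as R
def cam(n):
    g=get_image(n); a=np.array(g["attitude"],float)
    g["R"]=a if a.shape==(3,3) else (R.from_rotvec(a).as_matrix() if a.size==3 else R.from_quat(a).as_matrix())
    g["K"]=np.array([[g["fx"],0,g["cx"]],[0,g["fy"],g["cy"]],[0,0,1.]]); return g
def rays(g,uv):
    p=cv2.undistortPoints(np.array(uv,float).reshape(-1,1,2),g["K"],np.array(g["distortion"],float)).reshape(-1,2)
    return np.c_[p[:,0],-p[:,1],-np.ones(len(p))]@g["R"].T
def onplane(g,uv,z):
    d=rays(g,uv); o=np.array(g["origin"],float); return o+d*((z-o[2])/d[:,2])[:,None]
def depthpts(g,uv):
    uv=np.array(uv,int); d=rays(g,uv); return np.array(g["origin"])+d*g["z_map"][uv[:,1],uv[:,0]][:,None]
E
python3 - <<'E'
from h import *
ims=[]
for n in("scene","side"):
    g=cam(n);print(n,g["origin"],g["attitude"],g["fx"],g["distortion"]);f=g["frame"].copy();ims.append(f);np.save(n,g,allow_pickle=True)
    cv2.imwrite(f"pics/{n}0.png",cv2.resize(f,(800,600),interpolation=cv2.INTER_CUBIC))
print(get_obs())
E
```

```text
scene [1276.82869923  454.63442135  988.362914  ] [0.46242831 0.81207002 2.00992134] 466.25264600721613 [-0.16336965  0.          0.          0.          0.        ]
side [  411.35138019 -1065.74717731   675.48864207] [ 1.0745165  -0.06377744 -0.05593354] 475.2604836780876 [-0.06693512  0.          0.          0.          0.        ]
{'clock': 0.1, 'joint_pos': array([-1.05620851e-01,  4.91485792e-01,  1.55935314e+00,  6.28986043e-06,
        1.09167922e+00, -1.05600860e-01]), 'joint_vel': array([-6.34623365e-04, -3.17567413e-03, -3.27504569e-04,  1.01637161e-03,
        2.23738690e-03,  8.08220544e-05]), 'effort': array([ 1.65888025e-03, -6.19446945e+01, -2.62024283e+01, -1.08395730e-04,
        2.98314291e-03, -4.12389943e-05]), 'tool_pos': array([6.24823665e+02, 2.98177515e-02, 2.30806733e+02]), 'tcp_rot': array([-2.22095537e+00, -2.22090452e+00,  9.06854896e-04]), 'ft_force': array([ 0.46455442, -1.11050712, -0.21559015]), 'torque': array([ 0.03207865,  0.02614184, -0.02953363]), 'grip_force': 0.0, 'grip_width': 85.56805943174017}
```

View pics/scene0.png

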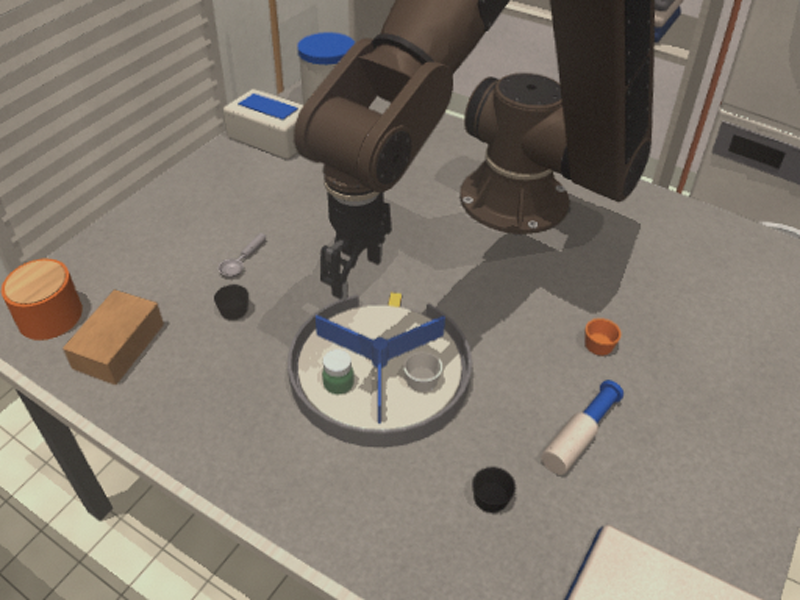

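View pics/side0.png

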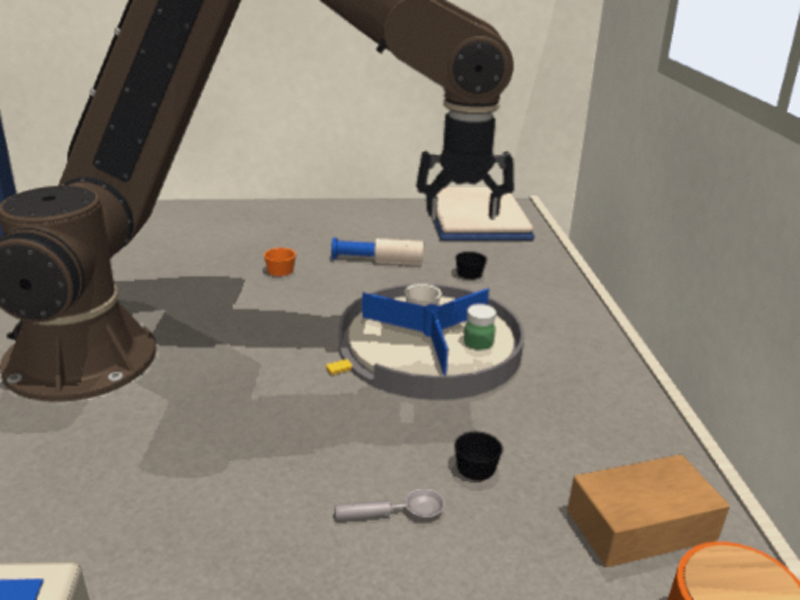

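The scene view (800x600) shows the tray centred at about (380,350), the yellow tab at (395,300), the green jar with white cap at (337,370) and the white ramekin at (422,370). The empty bay faces the tab. The orange ramekin (602,337) and the two black ones (232,302; 493,490) are decoys outside the tray. The spoon is at (243,257) and the lint roller at (583,427). In the side view the jar is at (480,327) and the tab at (340,367).

```bash
cat >> h.py <<'E'
from scipy.optimize import least_squares
def measure(gs,c0=None,verbose=True,zmin=40,rmax=160):
    P=[];J=[];Y=[];Rm=[]
    for g in gs:
        hsv=cv2.cvtColor(g["frame"],cv2.COLOR_BGR2HSV); v,u=np.nonzero(g["z_map"]>0)
        X=depthpts(g,np.c_[u,v]); h,s,b=hsv[v,u].T.astype(int)
        m=(h>20)&(h<35)&(s>150)&(b>80)&(X[:,2]>8.5)&(X[:,2]<16); Y.append(X[m])
        blue=(h>105)&(h<130)&(s>130)&(X[:,2]>zmin)&(X[:,2]<82)
        green=(h>40)&(h<90)&(s>80)&(X[:,2]>26)&(X[:,2]<90)
        P.append(X[blue]);J.append(X[green]);Rm.append(X[(s<50)&(b>90)&(X[:,2]>83)&(X[:,2]<93)])
    return [np.concatenate(q) for q in(P,J,Y,Rm)]
def fit(P,c0,a0=None,fixc=False):
    P=P[np.linalg.norm(P[:,:2]-c0,axis=1)<150][:,:2]
    def dist(p):
        q=P-p[:2]; d=[]
        for k in range(3):
            t=p[2]+k*2*np.pi/3; al=q@[np.cos(t),np.sin(t)]; pe=q@[-np.sin(t),np.cos(t)]
            d.append(np.hypot(np.maximum(0,np.abs(pe)-2.5),np.maximum(0,-al)+np.maximum(0,al-130)))
        return np.min(d,0)
    if fixc: fs=[least_squares(lambda a:dist([*c0,a[0]]),[a],loss='soft_l1') for a in np.arange(0,2.09,.3)]
    else: fs=[least_squares(dist,[*c0,a],loss='soft_l1') for a in np.arange(0,2.09,.3)]
    f=min(fs,key=lambda f:f.cost); return f.x,np.sqrt(2*f.cost/len(P)),len(P)
E
python3 - <<'E'
from h import *
gs=[np.load(n+".npy",allow_pickle=True).item() for n in("scene","side")]
c0=onplane(gs[0],[(380*.64,350*.64)],76)[0,:2];print("c0",c0)
for G in(gs[:1],gs[1:],gs):
    P,J,Y,C=measure(G)
    x,r,n=fit(P,c0); print("fit",x,np.degrees(x[2]),r,n)
    C=C[np.linalg.norm(C[:,:2]-c0,axis=1)<140]
    for nm,Q in(("jargreen",J),("cap",C),("tab",Y)):
        print(nm,len(Q),(Q.min(0)+Q.max(0))/2 if len(Q) else "",np.median(Q,0) if len(Q) else "", np.ptp(Q,0) if len(Q) else "")
# fence top ring
for g in gs:
    v,u=np.nonzero(g["z_map"]>0);X=depthpts(g,np.c_[u,v]);d=np.linalg.norm(X[:,:2]-x[:2],axis=1)
    F=X[(X[:,2]>40)&(X[:,2]<44)&(d>140)&(d<168)]
    f=least_squares(lambda p:np.abs(np.hypot(*(F[:,:2]-p[:2]).T)-154),x[:2],loss='soft_l1');print("fence",f.x,len(F))
    a=np.degrees(np.arctan2(*(F[:,:2]-f.x)[:,::-1].T));hs=np.histogram(a,72,(-180,180))[0];print(hs)
for nm,q in(("spoonA",(337*.64,512*.64)),("spoonB",(440*.64,505*.64))): print(nm,onplane(gs[1],[q],8))
E
```

```text
c0 [600.83060711  25.14825915]
fit [ 589.61878867   17.38647026 -602.61819731] -34527.47936372624 0.2881424717753064 84
jargreen 0   
cap 214 [666.43246149 -17.12984339  87.45476815] [667.41125928 -15.88626774  87.28322295] [47.04316955 48.93921318  8.48010676]
tab 26 [429.81960433 -53.01006932  11.98204092] [428.38168593 -52.61823417  11.07749766] [24.53066036 19.45294435  6.52535132]
fit [587.66295175  14.03537029  -7.82593202] -448.3928753356355 0.9334382785680675 1057
jargreen 223 [647.99775199 -11.51921992  48.53565769] [659.56004104 -37.64469988  52.32646697] [116.21718405 575.74737388  42.46279533]
cap 148 [666.18004098 -16.70271429  87.18876161] [664.80313211 -21.64046024  87.7097425 ] [44.47966283 48.41408926  8.09431001]
tab 78 [430.27289169 -52.68988145  10.86739519] [431.48061499 -52.74610572  10.75126628] [38.04586705 31.46345816  4.58106033]
fit [588.41622616  14.09440013 -20.38796687] -1168.1444545104996 0.9250558873970697 1141
jargreen 223 [647.99775199 -11.51921992  48.53565769] [659.56004104 -37.64469988  52.32646697] [116.21718405 575.74737388  42.46279533]
cap 362
[... 170 characters left out ...]
[430.46424159 -52.6430694   10.85775777] [38.04586705 31.46345816  6.66785156]
fence [589.05858184  16.24435118] 470
[ 0  0  0  0  0  0  0  0  0  3  8  2  5  7  3  8  6  6  8  7  5  7  4  6
  9  8  5  6  5  8  9  7  9  8 10  6  7  9  7  9 12 12 13 12 13 11 10  8
 11  4  9 10  6  9  9  8  6  7  6  6  5  7  7  8  5  8  5  8  9  8  8  3]
fence [589.88588608  15.75347128] 401
[ 0  0  0  0  0  0  0  0  0  5  9 11 10 11  9 13  9  9 11 11  8  9 11 11
  7  8  9 10  8  7  6  6  5  5  5  5  3  8  5  4  8  5  8  5  1  0  2  6
  7  7  4  6  5  0  1  7  6  4  7  8  3  6  0  3  4  6  7  7  6  5  5  4]
spoonA [[ 421.22750958 -380.24427729    8.        ]]
spoonB [[ 551.33757148 -374.61995936    8.        ]]
```

The two views give the axis at (589.4, 16) and the tab at -156.6°. The dividers are at 32°, 152° and 272°, and the jar is at -23° on an 84 mm radius. The disc therefore needs about -133° (clockwise). I'll lower the closed fingertip into the empty bay, push the 152° divider clockwise, stop short and re-measure.

```bash
cat >> h.py <<'E'
C=np.array([589.4,16.]); RAD=85.; R0=R.from_rotvec([-2.2214,-2.2214,0])
def pose(phi,z,dh=0):
    a=np.radians(phi); return [*(C+RAD*np.array([np.cos(a),np.sin(a)])),z],(R.from_euler('z',phi-90+dh,degrees=True)*R0).as_rotvec()
def jar(gs):
    Q=measure(gs)[3]; Q=Q[(np.linalg.norm(Q[:,:2]-C,axis=1)<125)&(Q[:,2]>85)]; return Q
def ang(p): return np.degrees(np.arctan2(p[1]-C[1],p[0]-C[0]))
E
python3 - <<'E'
from h import *
for p in(190,165,100,30,15):
    q=inverse_kinematics(*pose(p,46,-25 if p==190 else 0)); print(p,None if q is None else np.round(q,2))
gripper_close(20)
movep(*pose(190,150,-25)); 
move_l(pose(190,46)[0],feed=100); o=get_obs(); print(o["clock"],o["tool_pos"],o["ft_force"],o["grip_width"])
g=cam("side");h=cam("scene"); cv2.imwrite("pics/in.png",np.hstack([cv2.resize(g["frame"][150:270,200:360],(400,300)),cv2.resize(h["frame"][160:295,170:320],(400,300))]))
E
```

```text
190 [-0.13  0.61  2.01 -0.    0.52 -1.44]
165 [-0.06  0.61  2.01 -0.    0.53 -1.36]
100 [ 0.06  0.67  1.82  0.    0.65 -0.12]
30 [-0.01  0.76  1.6   0.    0.78  1.04]
15 [-0.04  0.77  1.58  0.    0.79  1.27]
3.2667 [505.96520914   1.2125215   46.44538551] [ 0.78630538 -0.55508064 -0.17039912] 0.07359579905750681
```

View pics/in.png

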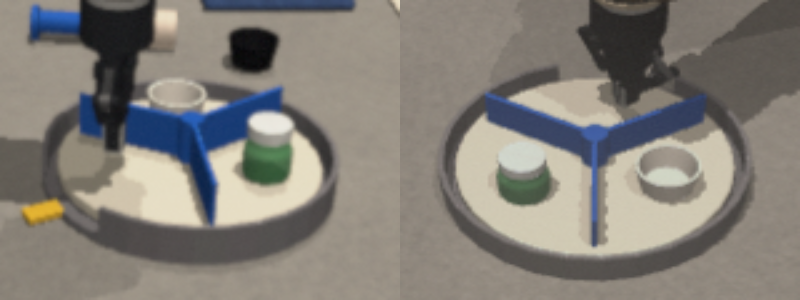

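The fingertip is inside the empty bay in both crops: side (115,140), scene (625,95). It is clear of the dividers, and the jar is at (270,150) and the ramekin at (670,170). Now I'll push to just short of the target.

```bash
python3 - <<'E'
from h import *
f=[]
for p in list(range(180,44,-9))+[45]:
    q=pose(p,46,-25 if p>170 else 0); move_l(*q,feed=45); f.append(np.round(np.linalg.norm(get_obs()["ft_force"]),1))
hold(.3);o=get_obs();print(o["clock"],f)
gs=[cam("side"),cam("scene")]
for G in (gs[:1],gs[1:]):
    Q=jar(G); m=(Q.min(0)+Q.max(0))/2; print(len(Q),m,np.ptp(Q,0),np.median(Q,0),ang(m),np.hypot(*(m[:2]-C)))
    P=measure(G)[0]; x=fit(P,C,fixc=True); print(np.degrees(x[0])%120,x[1:])
g,h=gs;cv2.imwrite("pics/mid.png",np.hstack([cv2.resize(g["frame"][150:270,200:360],(400,300)),cv2.resize(h["frame"][160:295,170:320],(400,300))]))
E
```

```text
11.15 [np.float64(1.1), np.float64(1.3), np.float64(0.7), np.float64(0.9), np.float64(1.2), np.float64(0.6), np.float64(1.1), np.float64(0.2), np.float64(0.3), np.float64(0.5), np.float64(0.9), np.float64(1.5), np.float64(0.1), np.float64(1.1), np.float64(1.3), np.float64(0.4), np.float64(0.7)]
150 [566.27387654  16.47096682  88.69375667] [133.248665   146.49537897   7.30403576] [521.74156905 -34.91299606  87.94818073] 178.83332451566824 23.13091861605877
[32.18369195] (np.float64(1.0334294568995919), 1032)
2 [669.79069678  73.00868264  89.61128872] [15.38101719 16.45507626  5.10790033] [669.79069678  73.00868264  89.61128872] 35.34217954452647 98.5527981634168
[31.54264856] (np.float64(0.43903074612980353), 223)
```

View pics/mid.png

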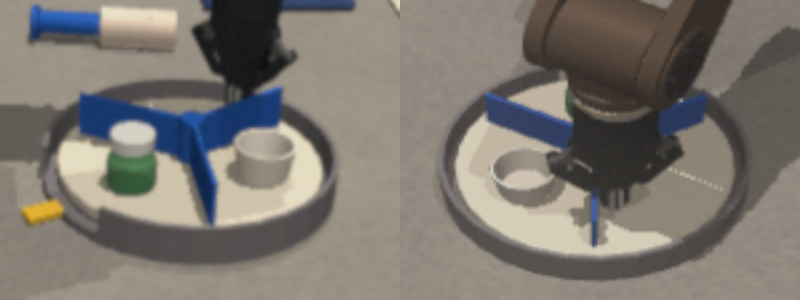

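The disc has turned about 120°. The jar is at side (132,158), upright, and now sits just short of the tab at (45,212). The ramekin at (263,157) rides along fine. I'll push to just under the goal and measure again.

```bash
cat >> h.py <<'E'
def jarpos(g):
    Q=jar([g]); Q=Q[np.linalg.norm(Q[:,:2]-np.median(Q[:,:2],0),axis=1)<40]
    # cap-top contour -> ellipse centre on plane z=88
    hsv=cv2.cvtColor(g["frame"],cv2.COLOR_BGR2HSV); m=(Q.min(0)+Q.max(0))/2
    return m,np.ptp(Q,0),ang(m),np.hypot(*(m[:2]-C)),len(Q)
E
python3 - <<'E'
from h import *
g=cam("side");print(jarpos(g))
for p in(39,33): move_l(*pose(p,46),feed=30)
hold(.3)
g=cam("side");print(jarpos(g)); x=fit(measure([g])[0],C,fixc=True); print(np.degrees(x[0])%120,x[1:],get_obs()["clock"])
# back off, rise, view clear
move_l(pose(45,46)[0],feed=60); move_l(pose(45,180)[0],feed=150);hold(.2)
for n in("side","scene"):
    g=cam(n);print(n,jarpos(g)); x=fit(measure([g])[0],C,fixc=True); print(np.degrees(x[0])%120,x[1:],get_obs()["clock"])
    cv2.imwrite(f"pics/{n}1.png",cv2.resize(g["frame"][130:300,150:360],(800,600)))
E
```

```text
(array([521.44540549, -32.45584272,  88.06327476]), array([44.13677665, 47.35002775,  6.02713404]), np.float64(-144.50877365804524), np.float64(83.46134200120537), 150)
(array([512.58973017, -18.1464087 ,  88.22922799]), array([43.8474621 , 49.33931762,  6.02718699]), np.float64(-156.0322097631533), np.float64(84.0582820355712), 143)
[20.25045521] (np.float64(1.1744416873579524), 959) 12.55
side (array([512.69243973, -18.44636161,  88.31546783]), array([43.73550479, 50.30294558,  6.59939242]), np.float64(-155.81701866440784), np.float64(84.08686954656781), 139)
[20.29683693] (np.float64(1.2144437322347563), 967) 14.2917
scene (array([526.16561311, -13.75605811,  88.34600733]), array([15.62682419, 29.62509839,  5.98514124]), np.float64(-154.7998410331951), np.float64(69.88569724421977), 10)
[20.51213506] (np.float64(0.8498399623732962), 216) 14.3417
```

View pics/side1.png

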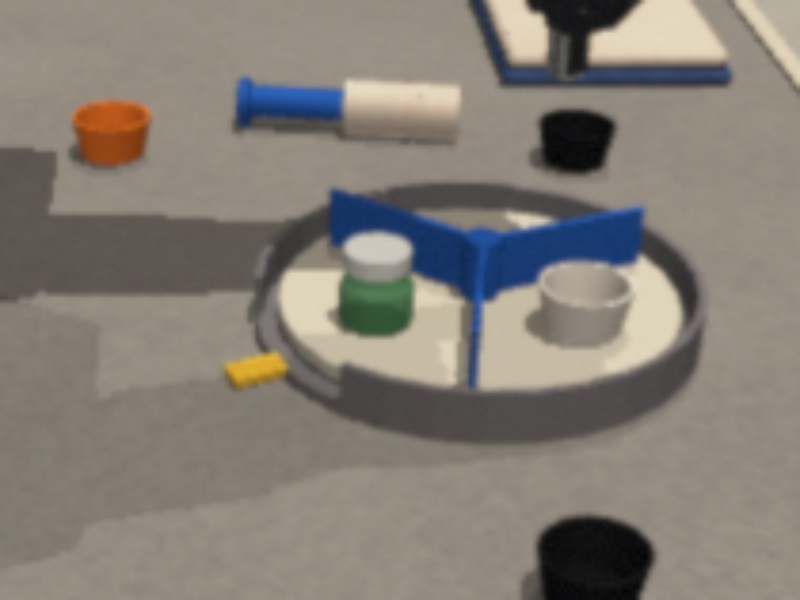

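The side view shows the jar at (376,283) close to the tab line, with the tab at (257,370). The numbers say it is about 1-2° short, so I'll check from above with the wrist camera.

```bash
python3 - <<'E'
from h import *
move_l(pose(45,260)[0],feed=250)
movep([570,10,300],R0.as_rotvec()); hold(.3)
g=cam("wrist"); np.save("wrist",g,allow_pickle=True); print(g["origin"],g["R"][:,2],get_obs()["clock"])
cv2.imwrite("pics/w.png",g["frame"])
E
```

```text
[570.01810886  85.38206128 442.67112692] [0.00138183 0.29923983 0.95417693] 16.1917
```

View pics/w.png

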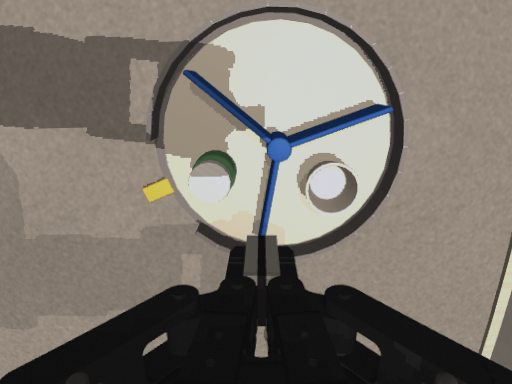

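The wrist view from above shows the hub at (279,149), jar cap at (210,182), tab at (158,190) and ramekin at (330,186). Everything is visible in one frame.

```bash
cat >> h.py <<'E'
def top(g):
    v,u=np.nonzero(g["z_map"]>0);X=depthpts(g,np.c_[u,v]);hsv=cv2.cvtColor(g["frame"],cv2.COLOR_BGR2HSV)[v,u].astype(int)
    d=np.linalg.norm(X[:,:2]-C,axis=1); F=X[(X[:,2]>38)&(X[:,2]<46)&(d>146)&(d<162)&(hsv[:,1]<100)]
    c=least_squares(lambda p:np.hypot(*(F[:,:2]-p).T)-154,C,loss='soft_l1').x
    A=lambda p:np.degrees(np.arctan2(p[1]-c[1],p[0]-c[0]))
    a=np.sort(np.degrees(np.arctan2(*(F[:,:2]-c)[:,::-1].T))%360); k=np.argmax(np.diff(a)*((a[:-1]>140)&(a[:-1]<230)))
    cap=X[(X[:,2]>84)&(X[:,2]<93)&(d<125)&(hsv[:,1]<60)&(u<270)]; (x,y),r=cv2.minEnclosingCircle(cap[:,:2].astype(np.float32))
    T=X[(hsv[:,0]>20)&(hsv[:,0]<35)&(hsv[:,1]>120)&(X[:,2]<16)&(d>140)]; T=T[T[:,2]>7]; (tx,ty),_,_=cv2.minAreaRect(T[:,:2].astype(np.float32))
    B=X[(hsv[:,0]>105)&(hsv[:,0]<130)&(hsv[:,1]>130)&(X[:,2]>68)&(X[:,2]<84)]; f=fit(B,c)
    print("c",c,"gap",a[k],a[k+1],(a[k]+a[k+1])/2,"cap",x,y,r,A((x,y))%360,np.median(cap[:,:2],0),A(np.median(cap[:,:2],0))%360,"tab",tx,ty,A((tx,ty))%360,"div",f[0][:2],np.degrees(f[0][2])%120,f[1:])
    rk=X[(X[:,2]>58)&(X[:,2]<68)&(d<125)&(hsv[:,1]<60)&(u>290)]; print("ramekin rim",(rk.min(0)+rk.max(0))/2,np.ptp(rk,0))
E
python3 - <<'E'
from h import *
top(np.load("wrist.npy",allow_pickle=True).item())
E
```

```text
c [588.23227469  15.06233124] gap 178.27021816589496 227.77629840230423 203.0232582840996 cap 512.7623291015625 -19.76065444946289 23.31983757019043 204.7693216909059 [512.9488414  -18.85247978] 204.25132679112585 tab 430.3433532714844 -52.852203369140625 203.27453355346682 div [588.09461486  15.93440757] 20.33522617946096 (np.float64(0.8870652861624178), 2111)
ramekin rim [652.67710651 -34.82516304  62.08487471] [64.24287088 64.58543831  8.13253583]
```

The jar is at 204.5° and the tab/gap middle at 203.2°, so it needs about 1.3° more clockwise. I'll make a small correcting push, retreat and re-check.

```bash
python3 - <<'E'
from h import *
movep(*pose(45,180)); move_l(pose(45,46)[0],feed=120)
move_l(*pose(36,46),feed=50); move_l(*pose(31.7,46),feed=20); hold(.2)
move_l(pose(45,46)[0],feed=60); move_l(pose(45,260)[0],feed=200)
movep([570,10,300],R0.as_rotvec()); hold(.3)
g=cam("wrist"); top(g); print(get_obs()["clock"]); s=cam("side"); print(jarpos(s))
cv2.imwrite("pics/end.png",np.hstack([g["frame"][:300,:420],cv2.resize(s["frame"][100:384,180:400],(310,300))]))
E
```

```text
c [588.22607721  15.06852652] gap 178.37746928471208 227.82554153969173 203.1015054122019 cap 511.8475036621094 -18.876306533813477 23.550363540649414 203.9617374945165 [512.34513197 -17.52500652] 203.24522311620768 tab 430.45538330078125 -52.65060806274414 203.2302217888578 div [588.13972107  15.92338629] 19.25188396646672 (np.float64(0.8901727246011784), 2101)
ramekin rim [651.551163   -36.19761144  62.39379217] [63.91696171 64.9393704   8.77704254]
22.5
(array([512.64069538, -17.2253814 ,  87.96515992]), array([44.04477125, 50.97634393,  5.84622037]), np.float64(-156.59455306346337), np.float64(83.64159739130932), 142)
```

View pics/end.png

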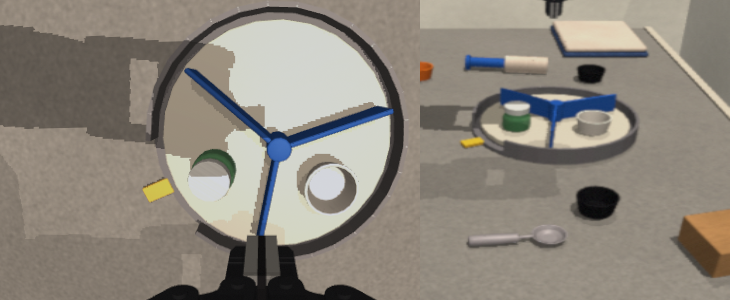

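The jar at (210,180) is upright and in line with the tab at (158,190), measured at 203.2-204° against 203.2°. The ramekin, spoon and roller look undisturbed, and the robot is clear.

```bash
python3 -c "
from bench import *
print(sign_off())"
```

```text
the job is handed in; nothing more can be done
None
```

I turned the turntable until the jar stood upright in the fence gap, within about 1° of the yellow tab by my last measurement. It was at rest with the arm clear when I handed the job in, after about 22.5 s; no verdict came back.

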